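Find the high spot of a knocked cake-turntable plate

TASK

The plate of the revolving cake stand was dropped and bulges at one spot of its edge. Turn it slowly and gently by one of its black board stops, a turn in ten seconds or so, past the gauge's fixed brass pointer, feel for where the edge rubs hardest and leave it stopped there, without touching the gauge; then stand the red marker upright on the plate, close to its edge and right in line with the pointer. Leave the other markers and the cake ring where they stand.

Things in the scene. Friction and masses are not known exactly. Their poses are not given: they have to be found in the camera images.
- turntable: The white foot of the revolving cake stand, 200 mm wide, fixed to the bench. Origin: on the spindle axis, at bench level; z is the upright spindle about which the plate turns.
- plate: Aluminium plate of the stand, 300 mm across, 10 mm thick, 0.8 kg, top 125 mm above the bench. Turns either way without end about the spindle, stays where left, slight bearing drag (0.13 N m). Origin: on the spindle at bench level. One spot of its round edge bulges out 2 mm over some 30 degrees, highest mid-way, alike to both sides: too slight to see, anywhere on the edge whatever the plate's angle.
- stop_a (a point): One of three alike black rubber board stops, round upright stubs fixed on the plate: 20 mm across, 32 mm tall, 75 mm from the spindle, 120 degrees apart. Point: on the stub's axis, 16 mm above the plate's top. Its sleeve spins freely on its pin, so it can be held like a crank handle, or pushed. Light grip: 10 to 20 N; over 30 N a finger mars the rubber.
- stop_b (a point): The second of the three board stops, like stop_a.
- stop_c (a point): The third of the three board stops, like stop_a.
- gauge: Surface gauge with a blue base (60 x 54 x 36 mm) fixed on the bench beside the plate, and a steel column up to 160 mm high. Origin: centre of the base at bench level, 230 mm from the spindle; its x axis points straight away from the spindle, so the line from the spindle to this origin is the pointer's line. It must not be touched.
- pointer_end (a point): Where the gauge's brass pointer (10 mm ball end, aimed at the spindle) rests: 0.6 mm clear of the round edge, 120 mm above the bench. At the start it is clear of the bulge. Only the bulge reaches it, pressing it back less than 1 mm against a stiff spring (about 16 N at the middle); this is felt as up to about 13 N more drag at a stop, most at the bulge's middle, and holds the plate when it is let go.
- red_center (a point): Centre (half-way up) of the red marker, an upright plastic puck 26 mm across and 28 mm tall, about 40 g, standing on the bench in a row with a blue and a yellow one; z is up.
- marker_blue: Blue marker puck, bystander, like the red one. Origin: centre of its underside.
- marker_yellow: Yellow marker puck, bystander, like the red one. Origin: centre of its underside.
- cake_ring: Steel cake ring on the bench, bystander, 120 mm across, 55 mm tall. Origin: centre of its underside.

How it is judged:
By the outcome, as a careful person would: the job done as asked, in the order asked, and still so for the second after the job is handed in, with the robot touching nothing.
It also fails if it takes over 72 s, if anything falls off the work surface, if the arm or the gripper's body presses on something with over 40 N, if the wrist force passes 120 N, or if a joint passes its speed limit or range.

ROBOT

A 6-joint arm with a two-finger parallel gripper is mounted at the origin on the work surface. World frame = base frame: x ahead of the robot, y to its left, z up, the work surface at z = 0. Lengths are in m, angles in rad, forces in N, time in s.
With the tool pointing down it reaches from about 0.35 to 0.925 m from the base axis. Payload 6.4 kg.
Tool frame: the origin (TCP) lies at the very end of the fingers, on their centre line; the grasp point (between the pads) lies 19 mm behind it; z points along the fingers, y is the line along which they close (so a half turn about z gives the same grasp; the last joint's range is limited). The gripper opens to 94 mm and grips with 3 to 60 N. Pads are 16 mm wide; open, the fingers measure 119 mm over their backs; the gripper's body (75 mm by 177 mm) begins 78 mm behind the grasp point.
Start: joints at [1.063, 0.245, 1.558, -0, 1.339, -0.174], TCP at [0.213, 0.614, 0.205] pointing down, gripper open.
Joint ranges: [-3.13, 3.13], [-1.02, 2.26], [0.13, 2.54], [-0.95, 4.09], [0.21, 2.88], [-2.74, 2.74]. Speed limits (rad/s): [2.57, 2.57, 3.14, 3.14, 3.14, 3.14].

INTERFACE

Orientations are given as a rotation vector (axis times angle).
In Python, from rig import telemetry, optics, workorder gives the robot as it stands.
- The arm moves only by the tool play_rows, never from a script. Its argument "deltas" is a list that holds one entry, the list of rows, each a list of 6 numbers: the shift along the tool's x, y, z each as a share of 0.025 m, from -1 to 1, then the turn, a rotation vector about the tool's x, y, z each as a share of 0.08 rad, from -1 to 1. A call has 1 to 20 rows; each row shifts and turns the commanded pose from where the row before left it, along the tool's axes as they then stand; what a row does not reach is not made up. A row lasts 1/12 s, in which the tool goes at most 41.7 mm and 7.16 degrees, less where a joint would pass 70% of its speed; a pose out of reach is approached as far as the arm can. A call with a number of a shift or a turn outside -1 to 1 is refused whole. A call with a gripper value outside its range is refused whole. "fingers" is the opening, from 0 (shut) to 1 (fully open), set as the call begins (left out, the last holds). The fingers move at their own pace and stop on an object; "newtons" is the grip in N (left out, the last holds). Time passes only in rows, so rows that do not move let the fingers close. It gives the time, the measured TCP pose, the force, the opening and the grip force at its end, in the units of the state.
- telemetry.observe(): the state, without advancing time (a new reading comes with each control period).
- optics.capture(name): name is "scene" or "top"; returns a dict with "pixels" (400x640x3 uint8, blue, green, red), "fx", "fy", "cx", "cy" (pixels), "cam_to_world" (4x4, takes a point from camera to world coordinates). Camera axes: x right, y down, z forward; pixel columns grow to the right and rows downward; lengths in m; the calibration is good to about 2 mm. A picture is of the moment at which its call begins. There is no depth.
- workorder.sign_off(): hands the job in; it is judged then, once.
The state is a dict: "clock": time; "joints": joint angles; "qd": joint speeds; "effort": joint torques, N m; "tcp_pos": TCP position; "orientation": TCP orientation; "wrist_force": force on the tool from outside, world axes, zero at the start; "ft_torque": the same for the moment, N m; "finger_gap": finger opening in m; "finger_force": force on a finger pad.
Only numpy, scipy, OpenCV 4.12 (cv2) and the standard library are available. Lean on these libraries where they do the work, as an engineer would, in place of code of your own. Each camera call takes 0.05 s, during which the arm holds its last target. There are 200 camera calls.

## Working session

There is one attempt and no reset: what is moved stays moved. The work goes in short steps, Python scripts to look and compute and a tool call to move; the robot and the scene stay as the last step left them, time stands still between calls to the robot, and variables do not carry over. Pictures are saved under pics/ and viewed, at most 10 in all, crops included, and the job is handed in when it is done.

Besides the shell and the picture viewer there is one more tool, called after "Request:" in YAML: its name, and indented under it one key for each argument. play_rows: Moves the arm, as the interface text tells. Shift numbers are shares of 0.025 m and turn numbers shares of 0.08 rad, none past 1 either way. Its arguments: {"type":"object","properties":{"deltas":{"type":"array"},"fingers":{"type":"number"},"newtons":{"type":"number"}},"required":["deltas"]}

```bash
mkdir -p pics; ls
python3 - <<'E'
from rig import telemetry, optics
import cv2,numpy as np
s=telemetry.observe();print(s)
for n in("scene","top"):
    c=optics.capture(n);cv2.imwrite(f"pics/{n}0.png",c["pixels"]);print(n,c["fx"],c["fy"],c["cx"],c["cy"],np.round(c["cam_to_world"],4).tolist())
E
```

```text
pics
{'clock': 0.0, 'joints': array([ 1.06290033e+00,  2.45806594e-01,  1.55900979e+00, -3.80270564e-05,
        1.33869645e+00, -1.74109035e-01]), 'qd': array([-0.00016162, -0.00112128, -0.00106324,  0.00047235, -0.00140878,
        0.00076754]), 'effort': array([ 1.73851749e-03, -4.15830588e+01, -3.14607382e+01,  6.85596303e-02,
        3.32277361e-02, -1.56837509e-04]), 'tcp_pos': array([0.21266636, 0.61358538, 0.20435242]), 'orientation': array([-5.21766043e-01, -3.09734418e+00,  2.86142348e-03]), 'wrist_force': array([ 0.67096568,  0.17147444, -0.27923358]), 'ft_torque': array([-0.01569137, -0.02328537,  0.03437794]), 'finger_force': 0.0, 'finger_gap': 0.09407211258239451}
scene 402.30456591855994 402.30456591855994 319.1402635936754 197.15983103783975 [[0.2305, 0.7217, -0.6527, 1.1505], [0.973, -0.175, 0.1502, -0.1476], [-0.0058, -0.6697, -0.7426, 0.7753], [0.0, 0.0, 0.0, 1.0]]
top 446.9298763917538 446.9298763917538 317.45216473300167 192.9151078474543 [[0.0296, -0.9803, 0.1952, 0.3436], [-0.9993, -0.0337, -0.0175, -0.0123], [0.0237, -0.1946, -0.9806, 1.3638], [0.0, 0.0, 0.0, 1.0]]
```

View pics/scene0.png

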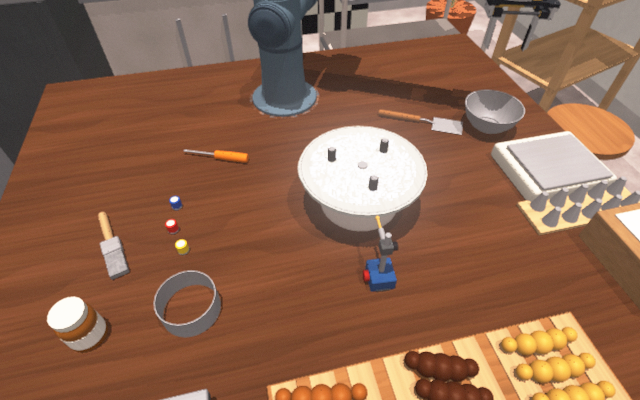

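View pics/top0.png

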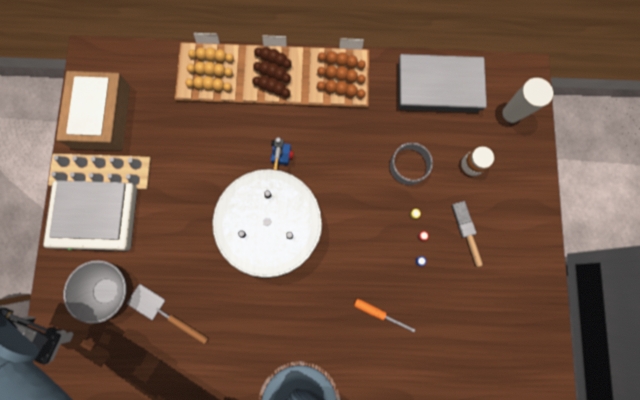

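The scene view shows the plate (hub at about 362,165) with three stops (332,155), (384,146), (374,183). The gauge's blue base is at (380,275), and the red marker at (171,226) between blue (176,202) and yellow (182,246). In the top view the plate centre is at (267,223), the stops at (268,194), (242,234), (290,235), the gauge at (281,153) and red at (424,236).

```bash
cat > h.py <<'E'
import cv2,numpy as np
from rig import telemetry,optics
def cap(n):
    c=optics.capture(n);c["hsv"]=cv2.cvtColor(c["pixels"],cv2.COLOR_BGR2HSV);return c
def ray(c,u,v):
    T=np.array(c["cam_to_world"]);d=T[:3,:3]@[(u-c["cx"])/c["fx"],(v-c["cy"])/c["fy"],1];return T[:3,3],d
def onz(c,u,v,z):
    o,d=ray(c,u,v);return o+d*(z-o[2])/d[2]
def proj(c,p):
    T=np.array(c["cam_to_world"]);q=T[:3,:3].T@(np.array(p)-T[:3,3]);return np.array([c["fx"]*q[0]/q[2]+c["cx"],c["fy"]*q[1]/q[2]+c["cy"]])
def tri(c1,p1,c2,p2):
    A=np.zeros((3,3));b=np.zeros(3)
    for c,p in((c1,p1),(c2,p2)):
        o,d=ray(c,*p);d=d/np.linalg.norm(d);M=np.eye(3)-np.outer(d,d);A+=M;b+=M@o
    return np.linalg.solve(A,b)
def blobs(m,box,amin=5):
    x0,y0,x1,y1=box;k=np.zeros(m.shape,np.uint8);k[y0:y1,x0:x1]=m[y0:y1,x0:x1].astype(np.uint8)*255
    n,l,s,ce=cv2.connectedComponentsWithStats(k);return [(np.round(ce[i],1).tolist(),s[i].tolist()) for i in range(1,n) if s[i,4]>=amin]
E
python3 - <<'E'
from h import *
for n,pb,sb,gb,mb in(("top",(200,160,335,285),(230,185,305,245),(262,135,305,170),(405,200,440,275)),("scene",(290,120,435,215),(320,135,400,195),(355,250,405,300),(160,190,195,260))):
    c=cap(n);h=c["hsv"].astype(int);H,S,V=h[...,0],h[...,1],h[...,2]
    w=(S<40)&(V>150);k=np.zeros(w.shape,np.uint8);x0,y0,x1,y1=pb;k[y0:y1,x0:x1]=w[y0:y1,x0:x1]
    cs=max(cv2.findContours(k,0,1)[0],key=cv2.contourArea);hull=cv2.convexHull(cs)[:,0]
    P=np.array([onz(c,u,v,.125)[:2] for u,v in hull]);
    A=np.c_[2*P,np.ones(len(P))];q=np.linalg.lstsq(A,(P**2).sum(1),rcond=None)[0];print(n,"plate",q[:2],"r",np.sqrt(q[2]+q[0]**2+q[1]**2))
    print(" dark",[(b[0],b[1],onz(c,*b[0],.141)[:2].round(4)) for b in blobs(V<90,sb)])
    print(" gauge",[(b,onz(c,*b[0],.025).round(4)) for b in blobs((abs(H-112)<12)&(S>130)&(V>60),gb)])
    print(" red",[(b,onz(c,*b[0],.014).round(4)) for b in blobs(((H<8)|(H>172))&(S>150)&(V>110),mb,3)])
    print(" blue",[(b[0],onz(c,*b[0],.014).round(4)) for b in blobs((abs(H-112)<14)&(S>130)&(V>60),mb,3)])
    print(" yel",[(b[0],onz(c,*b[0],.014).round(4)) for b in blobs((abs(H-28)<8)&(S>120)&(V>120),mb,3)])
    print(" mwhite",[(b[0],onz(c,*b[0],.028).round(4)) for b in blobs((S<70)&(V>150),mb,3)])
    x0,y0,x1,y1=(225,130,325,230) if n=="top" else (340,160,420,300)
    cv2.imwrite(f"pics/{n}1.png",cv2.resize(c["pixels"][y0:y1,x0:x1],None,fx=4 if n=="scene" else 6,fy=4 if n=="scene" else 6,interpolation=2))
E
```

```text
top plate [0.50402307 0.10411554] r 0.15060649712570123
 dark [([268.3, 196.1], [266, 195, 5, 3, 7], array([0.5733, 0.1022]))]
 gauge [(([284.5, 154.2], [279, 144, 11, 20, 142]), array([0.729 , 0.0697, 0.025 ])), (([272.9, 154.4], [272, 147, 3, 15, 27]), array([0.7271, 0.1055, 0.025 ]))]
 red [(([422.4, 235.7], [419, 230, 10, 11, 21]), array([ 0.4907, -0.3592,  0.014 ])), (([427.4, 233.0], [426, 231, 3, 5, 5]), array([ 0.4995, -0.3746,  0.014 ]))]
 blue [([416.7, 260.9], array([ 0.4143, -0.3407,  0.014 ]))]
 yel [([415.1, 213.3], array([ 0.5589, -0.3378,  0.014 ]))]
 mwhite [([415.5, 212.9], array([ 0.5579, -0.3356,  0.028 ])), ([423.6, 235.3], array([ 0.4905, -0.3592,  0.028 ])), ([421.5, 260.5], array([ 0.4152, -0.3517,  0.028 ]))]
scene plate [0.50681324 0.10382463] r 0.14968841569458874
 dark []
 gauge [(([379.1, 273.5], [367, 259, 29, 26, 401]), array([0.7356, 0.0782, 0.025 ])), (([388.2, 261.2], [386, 258, 5, 7, 22]), array([0.7108, 0.1078, 0.025 ]))]
 red [(([171.8, 226.2], [164, 218, 15, 15, 102]), array([ 0.4894, -0.3588,  0.014 ]))]
 blue [([176.1, 203.6], array([ 0.4178, -0.3489,  0.014 ]))]
 yel [([182.1, 247.3], array([ 0.5581, -0.3352,  0.014 ]))]
 mwhite [([173.9, 198.6], array([ 0.4129, -0.3505,  0.028 ])), ([170.1, 222.5], array([ 0.4892, -0.3589,  0.028 ])), ([180.3, 243.2], array([ 0.5565, -0.3357,  0.028 ]))]
```

View pics/top1.png

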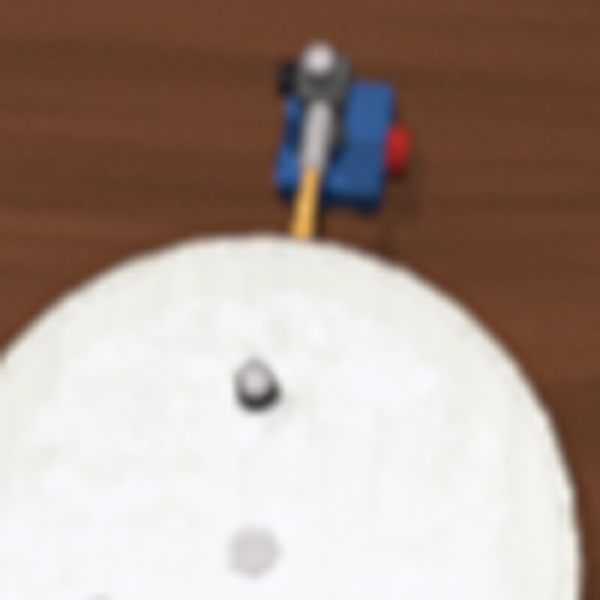

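View pics/scene1.png

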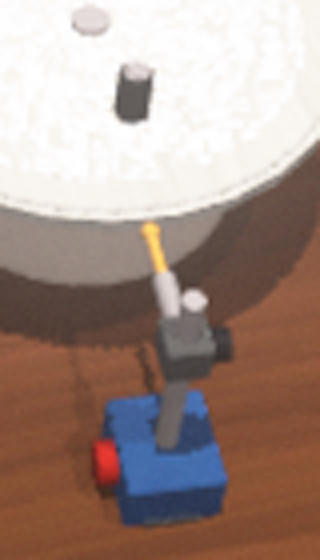

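The top crop shows the brass pointer's rod meeting the plate edge at about full-frame (275,169), the column top at (278,140), and the near stop cap at (267.5,193). The scene crop shows the pointer ball at about (377.5,217) and the column top at (388.8,235).

Run:
```python
from h import *
t=cap("top");s=cap("scene")
print("ball",onz(s,377.5,217,.12)); print("ptr top",onz(t,275.3,169,.12))
print("col",tri(t,(278.2,139.7),s,(388.8,235)))
C=np.array([.5054,.104]);
# gauge base hull in scene, blue top/base
for a in(tri(t,(282,153),s,(380,264)),onz(s,377.5,217,.12),onz(t,275.3,169,.12)):
    d=a[:2]-C;print(np.hypot(*d),np.degrees(np.arctan2(d[1],d[0])))
# hub
print("hub",onz(t,225+253/6,130+552/6,.127),onz(s,340+90/4,160+20/4,.127))
# brass mask
for n,c,b in(("t",t,(262,150,290,180)),("s",s,(365,205,395,240))):
    h=c["hsv"].astype(int);m=(abs(h[...,0]-20)<7)&(h[...,1]>130)&(h[...,2]>170)
    for z in blobs(m,b,3):
        yy,xx=np.where(m[b[1]:b[3],b[0]:b[2]]);print(n,z)
# stops: darker pixels vs plate
for n,c,b in(("t",t,(225,180,310,250)),("s",s,(318,135,400,195))):
    h=c["hsv"].astype(int);
    for z in blobs(h[...,2]<150,b,5):
        x,y,w,hh,a=z[1]; print(n,z,onz(c,x+w/2-.5,y+hh/2-.5,.141)[:2])
```

```text
ball [0.65794293 0.09098046 0.12      ]
ptr top [0.6568005  0.08821417 0.12      ]
col [0.73294158 0.08245183 0.15752199]
0.22264534965351335 -6.630901467153691
0.1530975342728388 -4.878372422108042
0.1522212314978906 -5.952458801723448
hub [0.50264844 0.10291383 0.127     ] [0.50612813 0.10528831 0.127     ]
t ([275.4, 164.3], [274, 159, 4, 10, 21])
s ([377.9, 220.8], [376, 216, 5, 11, 27])
t ([227.7, 182.7], [225, 180, 9, 9, 45]) [0.60387477 0.21318812]
t ([306.3, 182.7], [301, 180, 9, 9, 45]) [0.61124974 0.0015218 ]
t ([267.8, 196.0], [265, 194, 7, 5, 20]) [0.5735602 0.1030432]
t ([243.1, 235.1], [240, 232, 6, 6, 16]) [0.4643579  0.16695361]
t ([289.8, 237.3], [287, 236, 6, 3, 10]) [0.46163464 0.03863881]
s ([383.3, 146.6], [380, 140, 8, 13, 78]) [0.46880153 0.16849731]
s ([331.2, 155.2], [328, 149, 8, 13, 81]) [0.47034989 0.03950792]
s ([372.8, 184.2], [369, 178, 9, 13, 88]) [0.58306878 0.10398983]
```

Request:
play_rows:
  deltas:
    - [[-0.6,-1,0,0,0,-0.835],[-0.6,-1,0,0,0,-0.835],[-0.6,-1,0,0,0,-0.835],[-0.6,-1,0,0,0,-0.835],[-0.6,-1,0,0,0,-0.835],[-0.62,-0.95,0,0,0,0],[-0.62,-0.95,0,0,0,0],[-0.62,-0.95,0,0,0,0],[-0.62,-0.95,0,0,0,0],[-0.62,-0.95,0,0,0,0],[-0.62,-0.95,0,0,0,0],[-0.62,-0.95,0,0,0,0],[-0.62,-0.95,0,0,0,0],[-0.62,-0.95,0,0,0,0],[-0.62,-0.95,0,0,0,0],[-0.62,-0.95,0,0,0,0],[-0.62,-0.95,0,0,0,0],[-0.62,-0.95,0,0,0,0],[0,0,0,0,0,0]]
  fingers: 0.7
  newtons: 15

```text
clock: 1.88
tcp_pos: [0.465, 0.1655, 0.2057]
orientation: [0.007, 3.14, -0.002]
wrist_force: [-0.5, 0.8, 0.1]
finger_gap: 0.0659
finger_force: 0.0
```

Request:
play_rows:
  deltas:
    - [[-0.12,0.12,0.8,0,0,0],[0,0,0.8,0,0,0],[0,0,0.8,0,0,0],[0,0,0.6,0,0,0],[0,0,0,0,0,0]]

```text
clock: 2.3
tcp_pos: [0.4631, 0.1717, 0.127]
orientation: [0.001, -3.135, 0.001]
wrist_force: [-0.8, -0.3, -0.0]
finger_gap: 0.066
finger_force: 0.0
```

Request:
play_rows:
  deltas:
    - [[0,0,0,0,0,0],[0,0,0,0,0,0],[0,0,0,0,0,0],[0,0,0,0,0,0],[0,0,0,0,0,0],[0,0,0,0,0,0],[0,0,0,0,0,0],[0,0,0,0,0,0]]
  fingers: 0.0
  newtons: 15

```text
clock: 2.97
tcp_pos: [0.4664, 0.1709, 0.1308]
orientation: [-0.001, 3.14, -0.003]
wrist_force: [0.8, -3.4, 1.4]
finger_gap: 0.0193
finger_force: 15.0
```

```bash
python3 -c "
from math import *
for k in range(40):
    a,b=radians(120+9*k),radians(129+9*k);print(k,129+9*k,round(cos(a)-cos(b),3),round(sin(b)-sin(a),3))"
```

```text
0 129 0.129 -0.089
1 138 0.114 -0.108
2 147 0.096 -0.124
3 156 0.075 -0.138
4 165 0.052 -0.148
5 174 0.029 -0.154
6 183 0.004 -0.157
7 192 -0.02 -0.156
8 201 -0.045 -0.15
9 210 -0.068 -0.142
10 219 -0.089 -0.129
11 228 -0.108 -0.114
12 237 -0.124 -0.096
13 246 -0.138 -0.075
14 255 -0.148 -0.052
15 264 -0.154 -0.029
16 273 -0.157 -0.004
17 282 -0.156 0.02
18 291 -0.15 0.045
19 300 -0.142 0.068
20 309 -0.129 0.089
21 318 -0.114 0.108
22 327 -0.096 0.124
23 336 -0.075 0.138
24 345 -0.052 0.148
25 354 -0.029 0.154
26 363 -0.004 0.157
27 372 0.02 0.156
28 381 0.045 0.15
29 390 0.068 0.142
30 399 0.089 0.129
31 408 0.108 0.114
32 417 0.124 0.096
33 426 0.138 0.075
34 435 0.148 0.052
35 444 0.154 0.029
36 453 0.157 0.004
37 462 0.156 -0.02
38 471 0.15 -0.045
39 480 0.142 -0.068
```

Request:
play_rows:
  deltas:
    - [[0.129,-0.089,0,0,0,0],[0.129,-0.089,0,0,0,0],[0.129,-0.089,0,0,0,0]]

```text
clock: 3.22
tcp_pos: [0.4568, 0.1645, 0.1308]
orientation: [-0.0, 3.139, -0.001]
wrist_force: [4.8, -3.1, -1.6]
finger_gap: 0.0198
finger_force: 15.0
```

Request:
play_rows:
  deltas:
    - [[0.114,-0.108,0,0,0,0],[0.114,-0.108,0,0,0,0],[0.114,-0.108,0,0,0,0]]

```text
clock: 3.47
tcp_pos: [0.4481, 0.1564, 0.1308]
orientation: [-0.0, 3.14, -0.0]
wrist_force: [5.4, -2.6, -0.7]
finger_gap: 0.0194
finger_force: 15.0
```

Request:
play_rows:
  deltas:
    - [[0.096,-0.124,0,0,0,0],[0.096,-0.124,0,0,0,0],[0.096,-0.124,0,0,0,0]]

```text
clock: 3.72
tcp_pos: [0.441, 0.1473, 0.1308]
orientation: [0.0, 3.139, 0.0]
wrist_force: [6.0, -1.9, -1.9]
finger_gap: 0.0195
finger_force: 15.0
```

Request:
play_rows:
  deltas:
    - [[0.075,-0.138,0,0,0,0],[0.075,-0.138,0,0,0,0],[0.075,-0.138,0,0,0,0]]

```text
clock: 3.97
tcp_pos: [0.4353, 0.1371, 0.1308]
orientation: [-0.0, 3.14, 0.001]
wrist_force: [6.7, -1.2, -1.6]
finger_gap: 0.0196
finger_force: 15.0
```

Request:
play_rows:
  deltas:
    - [[0.052,-0.148,0,0,0,0],[0.052,-0.148,0,0,0,0],[0.052,-0.148,0,0,0,0]]

```text
clock: 4.22
tcp_pos: [0.4312, 0.1261, 0.1308]
orientation: [-0.0, 3.14, 0.001]
wrist_force: [5.5, 0.4, -0.4]
finger_gap: 0.0197
finger_force: 15.0
```

Request:
play_rows:
  deltas:
    - [[0.029,-0.154,0,0,0,0],[0.029,-0.154,0,0,0,0],[0.029,-0.154,0,0,0,0]]

```text
clock: 4.47
tcp_pos: [0.429, 0.1145, 0.1307]
orientation: [-0.0, 3.141, 0.001]
wrist_force: [4.6, 1.2, 1.1]
finger_gap: 0.0196
finger_force: 15.0
```

Request:
play_rows:
  deltas:
    - [[-0.016,-0.157,0,0,0,0],[-0.016,-0.157,0,0,0,0],[-0.016,-0.157,0,0,0,0]]

```text
clock: 4.72
tcp_pos: [0.4286, 0.1027, 0.1307]
orientation: [0.001, -3.137, -0.001]
wrist_force: [-3.5, 1.9, 8.5]
finger_gap: 0.0198
finger_force: 15.0
```

Request:
play_rows:
  deltas:
    - [[-0.02,-0.156,0,0,0,0],[-0.02,-0.156,0,0,0,0],[-0.02,-0.156,0,0,0,0]]

```text
clock: 4.97
tcp_pos: [0.43, 0.091, 0.1307]
orientation: [0.001, -3.137, -0.001]
wrist_force: [-3.8, 1.3, 7.8]
finger_gap: 0.0194
finger_force: 15.0
```

Request:
play_rows:
  deltas:
    - [[-0.045,-0.15,0,0,0,0],[-0.045,-0.15,0,0,0,0],[-0.045,-0.15,0,0,0,0]]

```text
clock: 5.22
tcp_pos: [0.4333, 0.0795, 0.1307]
orientation: [0.001, -3.136, -0.0]
wrist_force: [-4.3, 1.3, 8.4]
finger_gap: 0.0194
finger_force: 15.0
```

Request:
play_rows:
  deltas:
    - [[-0.068,-0.142,0,0,0,0],[-0.068,-0.142,0,0,0,0],[-0.068,-0.142,0,0,0,0]]

```text
clock: 5.47
tcp_pos: [0.4368, 0.0718, 0.1305]
orientation: [-0.001, -3.132, -0.012]
wrist_force: [-9.6, 15.9, 13.8]
finger_gap: 0.0198
finger_force: 15.0
```

Request:
play_rows:
  deltas:
    - [[-0.089,-0.129,0,0,0,0],[-0.089,-0.129,0,0,0,0],[-0.089,-0.129,0,0,0,0]]

```text
clock: 5.72
tcp_pos: [0.4448, 0.0657, 0.1306]
orientation: [-0.004, -3.137, -0.026]
wrist_force: [-1.2, 29.1, 8.9]
finger_gap: 0.0196
finger_force: 15.0
```

Request:
play_rows:
  deltas:
    - [[-0.108,-0.114,0,0,0,0],[-0.108,-0.114,0,0,0,0],[-0.108,-0.114,0,0,0,0]]

```text
clock: 5.97
tcp_pos: [0.4581, 0.0575, 0.1312]
orientation: [0.006, 3.131, 0.027]
wrist_force: [26.8, 23.5, -9.4]
finger_gap: 0.018
finger_force: 17.0
```

Request:
play_rows:
  deltas:
    - [[-0.124,-0.096,0,0,0,0],[-0.124,-0.096,0,0,0,0],[-0.124,-0.096,0,0,0,0]]

```text
clock: 6.22
tcp_pos: [0.4628, 0.0436, 0.1296]
orientation: [0.001, -3.138, 0.0]
wrist_force: [-0.3, 0.3, 0.1]
finger_gap: 0.0007
finger_force: 0.0
```

Request:
play_rows:
  deltas:
    - [[-0.138,-0.075,0,0,0,0],[-0.138,-0.075,0,0,0,0],[-0.138,-0.075,0,0,0,0]]

```text
clock: 6.47
tcp_pos: [0.4741, 0.0378, 0.1299]
orientation: [-0.0, -3.14, -0.0]
wrist_force: [0.5, -0.1, 0.4]
finger_gap: 0.0006
finger_force: 0.0
```

```bash
cat > stops.py <<'E'
from h import *
def stops(show=True):
    c=cap("scene");V=c["hsv"][...,2].astype(int);out=[]
    for z in blobs(V<150,(312,130,414,200),30):
        x,y,w,hh,a=z[1];p=onz(c,x+w/2-.5,y+hh/2-.5,.141)[:2];d=p-[.5074,.104]
        print(z,p.round(4),np.hypot(*d).round(4),np.degrees(np.arctan2(d[1],d[0])).round(1))
    return c
E
python3 - <<'E'
from stops import *
s=stops();cv2.imwrite("pics/s2.png",cv2.resize(s["pixels"][80:300,260:450],None,fx=3,fy=2.7))
E
```

```text
([328.5, 147.9], [312, 130, 42, 39, 1047]) [0.4504 0.0471] 0.0805 -135.1
([400.7, 130.5], [391, 130, 23, 3, 38]) [0.4259 0.2321] 0.1519 122.5
([410.5, 137.8], [406, 134, 8, 9, 37]) [0.4557 0.2401] 0.1456 110.8
([392.0, 154.9], [388, 149, 9, 12, 77]) [0.5022 0.1777] 0.0739 94.0
([357.4, 184.4], [354, 178, 8, 13, 84]) [0.5751 0.0711] 0.0753 -25.9
```

View pics/s2.png

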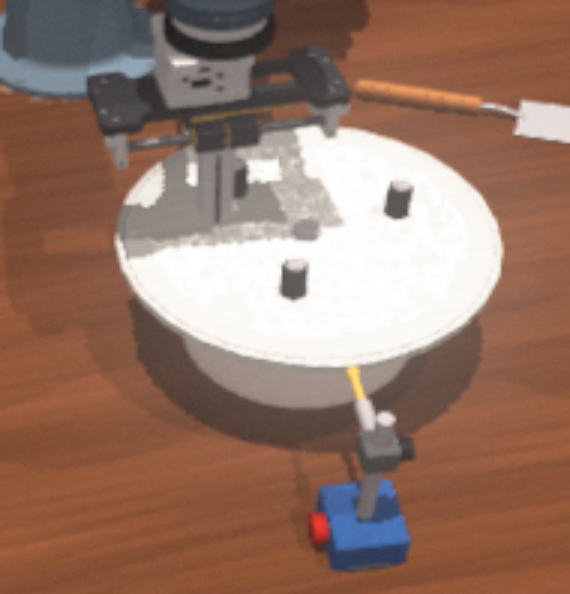

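The fingers slipped off the stop at the bulge. The picture shows the stops at about 94°, −26° and (behind the fingers) 214°, with nothing else disturbed and the bulge holding the plate. I'll re-grip that stop with the fingers closing tangentially.

Request:
play_rows:
  deltas:
    - [[0,0,-0.8,0,0,0],[0,0,-0.8,0,0,0],[0.6,0.485,0,0,0,0],[0.6,0.485,0,0,0,0],[0,0,0,0,0,-0.926],[0,0,0,0,0,-0.926],[0,0,0,0,0,-0.926],[0,0,0,0,0,-0.926],[0,0,0,0,0,-0.926],[0,0,0,0,0,-0.926],[0,0,0,0,0,-0.926],[0,0,0,0,0,-0.926],[0,0,0,0,0,0],[0,0,0,0,0,0]]
  fingers: 0.6

```text
clock: 7.68
tcp_pos: [0.4443, 0.0623, 0.1703]
orientation: [0.914, -3.005, -0.0]
wrist_force: [-0.2, 0.4, 0.1]
finger_gap: 0.0563
finger_force: 0.0
```

Run:
```python
from stops import *
stops();s=telemetry.observe();print(s["tcp_pos"],s["orientation"],s["joints"],s["clock"])
from scipy.spatial.transform import Rotation as R
print(R.from_rotvec(s["orientation"]).as_matrix().round(3))
```

```text
([329.8, 144.3], [312, 130, 39, 33, 477]) [0.439  0.0464] 0.0894 -139.9
([405.9, 133.6], [391, 130, 23, 13, 99]) [0.4442 0.2251] 0.1366 117.6
([392.0, 154.9], [388, 149, 9, 12, 79]) [0.5022 0.1777] 0.0739 94.0
([357.3, 184.5], [354, 178, 8, 13, 84]) [0.5751 0.0711] 0.0753 -25.9
[0.44430843 0.06233056 0.17033494] [ 9.14754070e-01 -3.00500243e+00 -2.50224994e-04] [-1.14285245e-01 -2.12243010e-01  2.08719521e+00 -3.22522981e-05
  1.26711120e+00 -2.27606818e+00] 7.7333
[[-0.83  -0.557 -0.   ]
 [-0.557  0.83   0.   ]
 [ 0.     0.    -1.   ]]
```

Request:
play_rows:
  deltas:
    - [[0,0,0.8,0,0,0],[0,0,0.8,0,0,0],[0,0,0,0,0,0]]

```text
clock: 7.98
tcp_pos: [0.4417, 0.0626, 0.1269]
orientation: [0.914, -2.999, -0.004]
wrist_force: [-0.5, -0.1, -0.1]
finger_gap: 0.0563
finger_force: 0.0
```

Request:
play_rows:
  deltas:
    - [[0,0,0,0,0,0],[0,0,0,0,0,0],[0,0,0,0,0,0],[0,0,0,0,0,0],[0,0,0,0,0,0],[0,0,0,0,0,0]]
  fingers: 0.0
  newtons: 19

```text
clock: 8.48
tcp_pos: [0.4435, 0.0645, 0.1312]
orientation: [0.915, -3.004, -0.01]
wrist_force: [-10.2, 15.1, 10.0]
finger_gap: 0.0196
finger_force: 8.9
```

```bash
cat > st.py <<'E'
from rig import telemetry
import numpy as np
from scipy.spatial.transform import Rotation as R
s=telemetry.observe();M=R.from_rotvec(s["orientation"]).as_matrix()
print(s["clock"],s["tcp_pos"].round(4),"Ftool",(M.T@s["wrist_force"]).round(1),s["finger_gap"],s["finger_force"])
d=s["tcp_pos"][:2]-[.5065,.104];print("r",np.hypot(*d),"th",np.degrees(np.arctan2(d[1],d[0]))%360)
E
python3 st.py
```

```text
8.4833 [0.4435 0.0645 0.1312] Ftool [ 0.  18.2 -9.9] 0.019601235497626438 8.891049027442932
r 0.07441888362921334 th 212.0887848034478
```

Request:
play_rows:
  deltas:
    - [[0,0.09,0,0,0,0],[0,0,0,0,0,0]]

```text
clock: 8.65
tcp_pos: [0.4432, 0.0649, 0.1312]
orientation: [-0.918, 3.004, 0.001]
wrist_force: [-2.9, 1.8, 5.2]
finger_gap: 0.0194
finger_force: 19.0
```

Request:
play_rows:
  deltas:
    - [[-0.005,0.1,0,0,0,0],[-0.005,0.1,0,0,0,0]]

```text
clock: 8.82
tcp_pos: [0.443, 0.0654, 0.1313]
orientation: [-0.919, 3.0, -0.016]
wrist_force: [8.4, -17.5, -5.0]
finger_gap: 0.0199
finger_force: 19.0
```

Request:
play_rows:
  deltas:
    - [[-0.012,0.1,0,0,0,0],[-0.012,0.1,0,0,0,0]]

```text
clock: 8.98
tcp_pos: [0.4421, 0.0669, 0.1313]
orientation: [-0.919, 2.999, -0.028]
wrist_force: [11.2, -25.1, -7.9]
finger_gap: 0.0196
finger_force: 19.0
```

Request:
play_rows:
  deltas:
    - [[-0.018,0.1,0,0,0,0],[-0.018,0.1,0,0,0,0]]

```text
clock: 9.15
tcp_pos: [0.439, 0.0722, 0.1313]
orientation: [-0.918, 3.002, -0.023]
wrist_force: [5.0, -17.9, -2.1]
finger_gap: 0.0195
finger_force: 19.0
```

```bash
python3 st.py
```

```text
9.15 [0.439  0.0722 0.1313] Ftool [  5.9 -17.6   2.4] 0.019509945989073428 19.01023641228676
r 0.07460608690012963 th 205.19744458921423
```

Request:
play_rows:
  deltas:
    - [[-0.02,0.08,0,0,0,0]]

```text
clock: 9.23
tcp_pos: [0.4373, 0.0757, 0.1312]
orientation: [-0.917, 3.004, -0.015]
wrist_force: [-0.9, -7.0, 3.7]
finger_gap: 0.0196
finger_force: 19.0
```

Request:
play_rows:
  deltas:
    - [[-0.02,0.08,0,0,0,0]]

```text
clock: 9.32
tcp_pos: [0.4355, 0.08, 0.1312]
orientation: [0.916, -3.005, 0.005]
wrist_force: [-2.2, -2.3, 5.6]
finger_gap: 0.0196
finger_force: 19.0
```

Request:
play_rows:
  deltas:
    - [[-0.02,0.08,0,0,0,0],[0,0,0,0,0,0]]

```text
clock: 9.48
tcp_pos: [0.4343, 0.083, 0.1312]
orientation: [0.918, -3.004, 0.002]
wrist_force: [-3.3, -1.9, 5.4]
finger_gap: 0.0198
finger_force: 19.0
```

```bash
python3 st.py
```

```text
9.4833 [0.4343 0.083  0.1312] Ftool [ 3.8  0.3 -5.4] 0.019796100113796438 19.000829458236694
r 0.07516284535754326 th 196.26037464650776
```

Request:
play_rows:
  deltas:
    - [[0.031,-0.1,0,0,0,0],[0.027,-0.101,0,0,0,0],[0.024,-0.102,0,0,0,0]]

```text
clock: 9.73
tcp_pos: [0.4368, 0.0766, 0.1312]
orientation: [-0.917, 3.004, 0.003]
wrist_force: [-3.5, 6.4, 7.9]
finger_gap: 0.0194
finger_force: 19.0
```

Request:
play_rows:
  deltas:
    - [[0.02,-0.103,0,0,0,0]]

```text
clock: 9.82
tcp_pos: [0.4374, 0.0752, 0.1312]
orientation: [-0.916, 3.005, 0.007]
wrist_force: [-6.3, 10.8, 8.7]
finger_gap: 0.0195
finger_force: 19.0
```

Request:
play_rows:
  deltas:
    - [[0.017,-0.103,0,0,0,0]]

```text
clock: 9.9
tcp_pos: [0.4379, 0.0739, 0.1311]
orientation: [0.916, -3.005, -0.012]
wrist_force: [-6.8, 15.5, 12.0]
finger_gap: 0.0195
finger_force: 19.0
```

Request:
play_rows:
  deltas:
    - [[0.013,-0.104,0,0,0,0]]

```text
clock: 9.98
tcp_pos: [0.4387, 0.0725, 0.1311]
orientation: [0.915, -3.004, -0.016]
wrist_force: [-9.1, 18.3, 12.6]
finger_gap: 0.0197
finger_force: 19.0
```

Request:
play_rows:
  deltas:
    - [[0.009,-0.105,0,0,0,0]]

```text
clock: 10.07
tcp_pos: [0.4395, 0.0709, 0.1311]
orientation: [0.915, -3.004, -0.019]
wrist_force: [-10.7, 20.2, 14.3]
finger_gap: 0.0195
finger_force: 19.0
```

Request:
play_rows:
  deltas:
    - [[0.005,-0.105,0,0,0,0]]

```text
clock: 10.15
tcp_pos: [0.4405, 0.0692, 0.1311]
orientation: [0.915, -3.003, -0.021]
wrist_force: [-11.9, 21.2, 15.0]
finger_gap: 0.0196
finger_force: 19.0
```

Request:
play_rows:
  deltas:
    - [[0.002,-0.105,0,0,0,0]]

```text
clock: 10.23
tcp_pos: [0.4415, 0.0674, 0.1311]
orientation: [0.915, -3.002, -0.023]
wrist_force: [-13.0, 22.7, 16.6]
finger_gap: 0.0193
finger_force: 19.0
```

Request:
play_rows:
  deltas:
    - [[-0.002,-0.105,0,0,0,0]]

```text
clock: 10.32
tcp_pos: [0.4427, 0.0655, 0.131]
orientation: [0.915, -3.001, -0.024]
wrist_force: [-13.4, 22.9, 17.4]
finger_gap: 0.0199
finger_force: 19.0
```

Request:
play_rows:
  deltas:
    - [[-0.005,-0.105,0,0,0,0]]

```text
clock: 10.4
tcp_pos: [0.4441, 0.0635, 0.131]
orientation: [0.915, -3.001, -0.024]
wrist_force: [-14.7, 21.6, 17.9]
finger_gap: 0.0196
finger_force: 19.0
```

Request:
play_rows:
  deltas:
    - [[-0.009,-0.105,0,0,0,0]]

```text
clock: 10.48
tcp_pos: [0.4458, 0.0612, 0.131]
orientation: [0.915, -3.001, -0.023]
wrist_force: [-13.2, 20.5, 16.0]
finger_gap: 0.0194
finger_force: 19.0
```

```bash
python3 st.py
```

```text
10.4833 [0.4458 0.0612 0.131 ] Ftool [ -0.5  24.6 -15.6] 0.019407170607041863 19.015246108174324
r 0.07427298767872235 th 215.15319315453783
```

Request:
play_rows:
  deltas:
    - [[-0.013,-0.104,0,0,0,0]]

```text
clock: 10.57
tcp_pos: [0.4478, 0.0587, 0.131]
orientation: [0.916, -3.001, -0.02]
wrist_force: [-11.9, 17.2, 15.0]
finger_gap: 0.0196
finger_force: 19.0
```

Request:
play_rows:
  deltas:
    - [[-0.017,-0.103,0,0,0,0]]

```text
clock: 10.65
tcp_pos: [0.4503, 0.0559, 0.1311]
orientation: [0.917, -3.002, -0.016]
wrist_force: [-7.2, 13.0, 12.1]
finger_gap: 0.0197
finger_force: 19.0
```

Request:
play_rows:
  deltas:
    - [[-0.02,-0.103,0,0,0,0]]

```text
clock: 10.73
tcp_pos: [0.4542, 0.052, 0.1312]
orientation: [-0.918, 3.003, 0.005]
wrist_force: [2.7, 2.7, 1.9]
finger_gap: 0.0198
finger_force: 19.0
```

Request:
play_rows:
  deltas:
    - [[-0.024,-0.102,0,0,0,0]]

```text
clock: 10.82
tcp_pos: [0.4571, 0.0494, 0.1312]
orientation: [-0.917, 3.001, 0.002]
wrist_force: [2.2, 6.6, 2.4]
finger_gap: 0.0198
finger_force: 19.0
```

Request:
play_rows:
  deltas:
    - [[-0.027,-0.1,0,0,0,0]]

```text
clock: 10.9
tcp_pos: [0.4593, 0.0476, 0.1312]
orientation: [-0.916, 3.001, 0.002]
wrist_force: [2.3, 5.6, 2.8]
finger_gap: 0.0193
finger_force: 19.0
```

Request:
play_rows:
  deltas:
    - [[-0.031,-0.1,0,0,0,0],[0,0,0,0,0,0]]

```text
clock: 11.07
tcp_pos: [0.4619, 0.0457, 0.1312]
orientation: [-0.915, 3.0, 0.002]
wrist_force: [4.3, 5.6, 0.7]
finger_gap: 0.0197
finger_force: 19.0
```

```bash
python3 st.py
```

```text
11.0667 [0.4619 0.0457 0.1312] Ftool [-6.7  2.2 -0.6] 0.019650892182941672 18.997732400894165
r 0.07340581013801782 th 232.55120753481043
```

Request:
play_rows:
  deltas:
    - [[0.031,0.1,0,0,0,0],[0.027,0.1,0,0,0,0]]

```text
clock: 11.23
tcp_pos: [0.458, 0.0486, 0.1312]
orientation: [-0.915, 3.0, -0.001]
wrist_force: [5.8, 3.2, 0.5]
finger_gap: 0.0197
finger_force: 19.0
```

Request:
play_rows:
  deltas:
    - [[0.024,0.102,0,0,0,0]]

```text
clock: 11.32
tcp_pos: [0.456, 0.0503, 0.1312]
orientation: [-0.915, 3.0, -0.001]
wrist_force: [5.8, 2.6, 0.3]
finger_gap: 0.0196
finger_force: 19.0
```

Request:
play_rows:
  deltas:
    - [[0.02,0.103,0,0,0,0]]

```text
clock: 11.4
tcp_pos: [0.4541, 0.0521, 0.1312]
orientation: [-0.915, 3.0, -0.002]
wrist_force: [4.4, 2.8, -0.3]
finger_gap: 0.0189
finger_force: 19.0
```

Request:
play_rows:
  deltas:
    - [[0.017,0.103,0,0,0,0]]

```text
clock: 11.48
tcp_pos: [0.4526, 0.0535, 0.1313]
orientation: [-0.915, 2.999, -0.004]
wrist_force: [7.6, -0.6, -2.7]
finger_gap: 0.0195
finger_force: 19.0
```

Request:
play_rows:
  deltas:
    - [[0.013,0.104,0,0,0,0]]

```text
clock: 11.57
tcp_pos: [0.4516, 0.0546, 0.1313]
orientation: [-0.916, 2.998, -0.008]
wrist_force: [10.6, -4.8, -5.5]
finger_gap: 0.0198
finger_force: 19.0
```

Request:
play_rows:
  deltas:
    - [[0.009,0.105,0,0,0,0]]

```text
clock: 11.65
tcp_pos: [0.4506, 0.0556, 0.1313]
orientation: [-0.916, 2.997, -0.013]
wrist_force: [13.0, -10.0, -7.3]
finger_gap: 0.0192
finger_force: 19.0
```

Request:
play_rows:
  deltas:
    - [[0.005,0.105,0,0,0,0]]

```text
clock: 11.73
tcp_pos: [0.4496, 0.0568, 0.1313]
orientation: [-0.916, 2.996, -0.017]
wrist_force: [13.5, -12.9, -8.5]
finger_gap: 0.0192
finger_force: 19.0
```

Request:
play_rows:
  deltas:
    - [[0.002,0.105,0,0,0,0]]

```text
clock: 11.82
tcp_pos: [0.4484, 0.0582, 0.1313]
orientation: [-0.916, 2.996, -0.02]
wrist_force: [15.2, -15.2, -10.8]
finger_gap: 0.0196
finger_force: 19.0
```

Request:
play_rows:
  deltas:
    - [[-0.002,0.105,0,0,0,0]]

```text
clock: 11.9
tcp_pos: [0.4471, 0.0597, 0.1313]
orientation: [-0.916, 2.996, -0.022]
wrist_force: [15.1, -19.6, -10.8]
finger_gap: 0.0193
finger_force: 19.0
```

Request:
play_rows:
  deltas:
    - [[-0.005,0.105,0,0,0,0]]

```text
clock: 11.98
tcp_pos: [0.4459, 0.0614, 0.1313]
orientation: [-0.916, 2.996, -0.024]
wrist_force: [15.0, -20.1, -10.7]
finger_gap: 0.0193
finger_force: 19.0
```

Request:
play_rows:
  deltas:
    - [[-0.009,0.105,0,0,0,0]]

```text
clock: 12.07
tcp_pos: [0.4445, 0.0632, 0.1313]
orientation: [-0.917, 2.997, -0.026]
wrist_force: [15.2, -21.8, -10.5]
finger_gap: 0.0197
finger_force: 19.0
```

Request:
play_rows:
  deltas:
    - [[-0.013,0.104,0,0,0,0]]

```text
clock: 12.15
tcp_pos: [0.4431, 0.0653, 0.1313]
orientation: [-0.917, 2.998, -0.026]
wrist_force: [12.0, -22.9, -7.9]
finger_gap: 0.0199
finger_force: 19.0
```

Request:
play_rows:
  deltas:
    - [[-0.017,0.103,0,0,0,0]]

```text
clock: 12.23
tcp_pos: [0.4416, 0.0677, 0.1313]
orientation: [-0.917, 2.999, -0.026]
wrist_force: [10.2, -22.4, -6.5]
finger_gap: 0.0194
finger_force: 19.0
```

Request:
play_rows:
  deltas:
    - [[-0.02,0.103,0,0,0,0]]

```text
clock: 12.32
tcp_pos: [0.44, 0.0704, 0.1312]
orientation: [-0.918, 3.001, -0.024]
wrist_force: [7.4, -19.7, -2.7]
finger_gap: 0.0195
finger_force: 19.0
```

Request:
play_rows:
  deltas:
    - [[-0.024,0.102,0,0,0,0],[0,0,0,0,0,0]]

```text
clock: 12.48
tcp_pos: [0.4369, 0.0764, 0.1311]
orientation: [-0.916, 3.004, -0.007]
wrist_force: [-0.2, -1.1, 5.6]
finger_gap: 0.019
finger_force: 19.0
```

Run:
```python
import numpy as np
from scipy.optimize import least_squares
ccw=np.array([(.4368,.0766,-3.5,6.4),(.4374,.0752,-6.3,10.8),(.4379,.0739,-6.8,15.5),(.4387,.0725,-9.1,18.3),(.4395,.0709,-10.7,20.2),(.4405,.0692,-11.9,21.2),(.4415,.0674,-13,22.7),(.4427,.0655,-13.4,22.9),(.4441,.0635,-14.7,21.6),(.4458,.0612,-13.2,20.5),(.4478,.0587,-11.9,17.2),(.4503,.0559,-7.2,13),(.4542,.052,2.7,2.7),(.4571,.0494,2.2,6.6)])
cw=np.array([(.458,.0486,5.8,3.2),(.456,.0503,5.8,2.6),(.4541,.0521,4.4,2.8),(.4526,.0535,7.6,-.6),(.4516,.0546,10.6,-4.8),(.4506,.0556,13,-10),(.4496,.0568,13.5,-12.9),(.4484,.0582,15.2,-15.2),(.4471,.0597,15.1,-19.6),(.4459,.0614,15,-20.1),(.4445,.0632,15.2,-21.8),(.4431,.0653,12,-22.9),(.4416,.0677,10.2,-22.4),(.44,.0704,7.4,-19.7),(.4369,.0764,-.2,-1.1)])
allp=np.array([(.4568,.1645),(.4481,.1564),(.441,.1473),(.4353,.1371),(.4312,.1261),(.429,.1145),(.4286,.1027),(.43,.091)]+ccw[:,:2].tolist())
f=least_squares(lambda q:np.hypot(allp[:,0]-q[0],allp[:,1]-q[1])-.075,[.505,.104]);print(f.x,np.abs(f.fun).max())
C=f.x
for n,D,s in(("ccw",ccw,-1),("cw",cw,1)):
    d=D[:,:2]-C;th=np.arctan2(d[:,1],d[:,0]);dr=s*(D[:,2]*-np.sin(th)+D[:,3]*np.cos(th));th=np.degrees(th)%360
    print(n,np.c_[th,dr].round(1).tolist());
    k=dr>18;p=np.polyfit(th[k],dr[k],2);print("peak",-p[1]/2/p[0])
    for L in(10,15,20):
        o=np.argsort(th);t,x=th[o],dr[o];i=np.where(x>L)[0];a=np.interp(L,x[i[0]-1:i[0]+1],t[i[0]-1:i[0]+1]) if i[0] else t[0];j=i[-1];b=t[j]+(x[j]-L)/(x[j]-x[j+1])*(t[j+1]-t[j]);print(L,a,b,(a+b)/2)
```

```text
[0.5044567  0.10776293] 0.001320353645969885
ccw [[204.7, 7.3], [205.9, 12.5], [207.0, 16.9], [208.2, 20.4], [209.6, 22.8], [211.1, 24.3], [212.7, 26.1], [214.4, 26.5], [216.3, 26.1], [218.4, 24.3], [220.9, 20.8], [223.8, 14.4], [228.0, -0.2], [230.9, 2.5]]
peak 214.63714925154463
10 205.3449870313676 225.02398163582222 215.18448433359492
15 206.51003834084784 223.47871316422518 214.9943757525365
20 208.0530621161162 221.24547637507257 214.64926924559438
cw [[231.9, 2.6], [229.9, 2.8], [227.9, 1.4], [226.3, 5.9], [225.2, 10.9], [224.1, 16.2], [222.9, 18.6], [221.5, 21.5], [220.0, 24.7], [218.4, 25.1], [216.6, 26.6], [214.7, 25.7], [212.5, 24.4], [210.1, 20.8], [204.9, 0.9]]
peak 216.0542159177637
10 207.28256801867911 225.37011470233713 216.32634136050814
15 208.59202173744575 224.33379771287346 216.4629097251596
20 209.90147545621238 222.2109874190694 216.0562314376409
```

Request:
play_rows:
  deltas:
    - [[0.024,-0.102,0,0,0,0],[0.02,-0.103,0,0,0,0],[0.017,-0.103,0,0,0,0],[0.013,-0.104,0,0,0,0],[0.009,-0.105,0,0,0,0],[0.005,-0.105,0,0,0,0],[0.002,-0.105,0,0,0,0]]

```text
clock: 13.07
tcp_pos: [0.4413, 0.0677, 0.131]
orientation: [0.914, -3.002, -0.025]
wrist_force: [-14.2, 24.0, 18.7]
finger_gap: 0.0196
finger_force: 19.0
```

Request:
play_rows:
  deltas:
    - [[-0.002,-0.08,0,0,0,0]]

```text
clock: 13.15
tcp_pos: [0.4422, 0.0662, 0.131]
orientation: [0.914, -3.001, -0.025]
wrist_force: [-14.4, 23.5, 18.9]
finger_gap: 0.0199
finger_force: 19.0
```

Request:
play_rows:
  deltas:
    - [[-0.004,-0.085,0,0,0,0]]

```text
clock: 13.23
tcp_pos: [0.4432, 0.0648, 0.131]
orientation: [0.914, -3.001, -0.026]
wrist_force: [-15.4, 24.5, 19.6]
finger_gap: 0.02
finger_force: 19.0
```

Request:
play_rows:
  deltas:
    - [[0,0.06,0,0,0,0]]

```text
clock: 13.32
tcp_pos: [0.4438, 0.0639, 0.1311]
orientation: [0.916, -3.002, -0.016]
wrist_force: [-6.3, 11.8, 11.1]
finger_gap: 0.019
finger_force: 19.0
```

Request:
play_rows:
  deltas:
    - [[0,0.05,0,0,0,0],[0,0,0,0,0,0]]

```text
clock: 13.48
tcp_pos: [0.4442, 0.0634, 0.1311]
orientation: [0.917, -3.004, -0.008]
wrist_force: [-4.8, 8.6, 9.1]
finger_gap: 0.0195
finger_force: 19.0
```

Request:
play_rows:
  deltas:
    - [[0,0,0,0,0,0],[0,0,0,0,0,0],[0,0,0,0,0,0],[0,0,0,0,0,0],[0,0,0,0,0,0],[0,0,-0.8,0,0,0],[0,0,-0.8,0,0,0],[0,0,-0.8,0,0,0],[0,0,-0.8,0,0,0]]
  fingers: 0.6

```text
clock: 14.23
tcp_pos: [0.4448, 0.0609, 0.2111]
orientation: [0.917, -3.004, 0.0]
wrist_force: [-0.5, -0.2, 0.5]
finger_gap: 0.0566
finger_force: 0.0
```

Run:
```python
from stops import *
stops();s=telemetry.observe();print(s["tcp_pos"],s["orientation"],s["joints"].round(3),s["clock"])
```

```text
([331.1, 142.5], [321, 130, 21, 25, 278]) [0.4247 0.0501] 0.0987 -146.9
([401.8, 130.6], [391, 130, 22, 3, 45]) [0.4256 0.2309] 0.151 122.8
([391.8, 154.2], [388, 148, 9, 13, 82]) [0.5006 0.1783] 0.0746 95.2
([358.1, 184.6], [354, 178, 9, 13, 86]) [0.5753 0.0722] 0.075 -25.1
[0.44727928 0.06065538 0.21562798] [-0.91552798  2.99843073 -0.00493641] [-0.117 -0.258  2.04  -0.     1.353 -2.281] 14.2833
```

Request:
play_rows:
  deltas:
    - [[0.12,-0.84,0,0,0,0.862],[0.12,-0.84,0,0,0,0.862],[0.12,-0.84,0,0,0,0.862],[0.12,-0.84,0,0,0,0.862],[0.12,-0.84,0,0,0,0.862],[0.12,-0.84,0,0,0,0.862],[0.12,-0.84,0,0,0,0.862],[0.12,-0.84,0,0,0,0.862],[0.12,-0.84,0,0,0,0.862],[0.12,-0.84,0,0,0,0.862],[-0.166,-0.83,0,0,0,0],[-0.166,-0.83,0,0,0,0],[-0.166,-0.83,0,0,0,0],[-0.166,-0.83,0,0,0,0],[-0.166,-0.83,0,0,0,0],[-0.166,-0.83,0,0,0,0],[-0.166,-0.83,0,0,0,0],[-0.166,-0.83,0,0,0,0],[-0.166,-0.83,0,0,0,0],[0,0,0,0,0,0]]

```text
clock: 15.95
tcp_pos: [0.4928, -0.3374, 0.2095]
orientation: [-0.157, -3.137, 0.001]
wrist_force: [0.7, -0.3, -0.2]
finger_gap: 0.0564
finger_force: 0.0
```

```bash
cat > tgt.py <<'E'
import sys,numpy as np
from rig import telemetry
from scipy.spatial.transform import Rotation as R
s=telemetry.observe();M=R.from_rotvec(s["orientation"]).as_matrix();g=np.array([float(a) for a in sys.argv[1:4]])
print(s["tcp_pos"].round(4),s["clock"],"yaw",np.degrees(np.arctan2(M[1,1],M[0,1])),"tool shift units",(M.T@(g-s["tcp_pos"])/.025).round(3),s["joints"].round(2))
E
python3 tgt.py .490 -.359 .012
python3 - <<'E'
from stops import *
stops()
c=cap("scene");h=c["hsv"].astype(int);H,S,V=h[...,0],h[...,1],h[...,2]
print([(b,onz(c,*b[0],.014).round(4)) for b in blobs(((H<8)|(H>172))&(S>150)&(V>110),(140,180,200,260),3)])
E
```

```text
[ 0.4928 -0.3374  0.2095] 15.95 yaw 84.28492966034136 tool shift units [ 0.023 -0.866  7.9  ] [-0.79  0.12  1.69 -0.    1.33 -2.26]
([315.2, 133.1], [312, 130, 13, 10, 48]) [0.3895 0.026 ] 0.1413 -146.5
([405.8, 133.9], [390, 130, 24, 14, 151]) [0.4457 0.2232] 0.1342 117.4
([337.5, 147.3], [334, 142, 8, 12, 82]) [0.448  0.0601] 0.0739 -143.6
([391.8, 154.2], [388, 148, 9, 13, 84]) [0.5006 0.1783] 0.0746 95.2
([358.1, 184.6], [354, 178, 9, 13, 87]) [0.5753 0.0722] 0.075 -25.1
[(([172.2, 227.0], [165, 219, 14, 14, 89]), array([ 0.4921, -0.3578,  0.014 ]))]
```

Request:
play_rows:
  deltas:
    - [[0.03,-0.43,0.8,0,0,0],[0,-0.43,0.8,0,0,0],[0,0,1,0,0,0],[0,0,1,0,0,0],[0,0,1,0,0,0],[0,0,1,0,0,0],[0,0,1,0,0,0],[0,0,0.7,0,0,0],[0,0,0.3,0,0,0],[0,0,0,0,0,0],[0,0,0,0,0,0]]

```text
clock: 16.97
tcp_pos: [0.4907, -0.3552, 0.021]
orientation: [0.151, 3.138, -0.0]
wrist_force: [0.5, -0.5, 1.0]
finger_gap: 0.0561
finger_force: 0.0
```

```bash
python3 tgt.py .4905 -.3587 .005
```

```text
[ 0.4907 -0.3552  0.021 ] 16.9667 yaw 84.50013042759446 tool shift units [-0.005 -0.14   0.638] [-0.81  0.37  1.77  0.    1.   -2.29]
```

Request:
play_rows:
  deltas:
    - [[0,-0.14,0.3,0,0,0],[0,0,0.3,0,0,0],[0,0,0,0,0,0]]

```text
clock: 17.22
tcp_pos: [0.4897, -0.359, 0.0047]
orientation: [-0.152, -3.137, -0.001]
wrist_force: [0.2, 0.4, 0.2]
finger_gap: 0.0564
finger_force: 0.0
```

Request:
play_rows:
  deltas:
    - [[0,0,0,0,0,0],[0,0,0,0,0,0],[0,0,0,0,0,0],[0,0,0,0,0,0],[0,0,0,0,0,0],[0,0,0,0,0,0]]
  fingers: 0.0
  newtons: 12

```text
clock: 17.72
tcp_pos: [0.4902, -0.3593, 0.0057]
orientation: [0.152, 3.138, -0.0]
wrist_force: [-0.7, 0.6, 1.0]
finger_gap: 0.0259
finger_force: 12.0
```

```bash
python3 tgt.py .4905 -.3587 .205
python3 - <<'E'
from h import *
c=cap("scene");cv2.imwrite("pics/s3.png",cv2.resize(c["pixels"][130:280,100:260],None,fx=4,fy=4))
E
```

```text
[ 0.4902 -0.3593  0.0057] 17.7167 yaw 84.45478245345733 tool shift units [-0.013  0.022 -7.971] [-0.82  0.4   1.77  0.    0.97 -2.29]
```

View pics/s3.png

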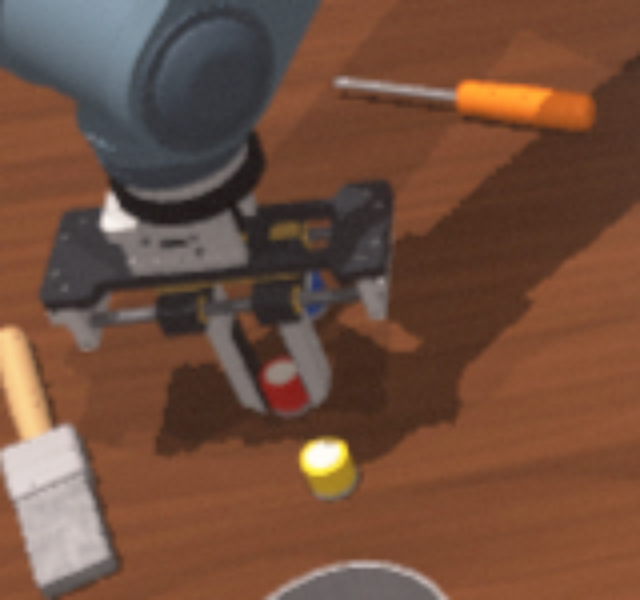

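The picture shows the red marker held between the pads at about crop (285,385), with blue and yellow untouched.

Request:
play_rows:
  deltas:
    - [[0,0,-0.4,0,0,0],[0,0,-0.8,0,0,0],[0,0,-1,0,0,0],[0,0,-1,0,0,0],[0,0,-1,0,0,0],[0,0,-1,0,0,0],[0,0,-1,0,0,0],[0,0,-1,0,0,0],[0,0,-0.8,0,0,0]]

```text
clock: 18.52
tcp_pos: [0.4904, -0.3594, 0.2085]
orientation: [0.152, 3.136, -0.003]
wrist_force: [1.4, -1.1, -1.4]
finger_gap: 0.0257
finger_force: 12.0
```

Request:
play_rows:
  deltas:
    - [[-0.1,0.46,0,0,0,0],[-0.205,0.926,0,0,0,0],[-0.205,0.926,0,0,0,0],[-0.205,0.926,0,0,0,0],[-0.205,0.926,0,0,0,0],[-0.205,0.926,0,0,0,0],[-0.205,0.926,0,0,0,0],[-0.205,0.926,0,0,0,0],[-0.205,0.926,0,0,0,0],[-0.205,0.926,0,0,0,0],[-0.205,0.926,0,0,0,0],[-0.205,0.926,0,0,0,0],[-0.205,0.926,0,0,0,0],[-0.205,0.926,0,0,0,0],[-0.205,0.926,0,0,0,0],[-0.205,0.926,0,0,0,0],[-0.205,0.926,0,0,0,0],[-0.205,0.926,0,0,0,0],[-0.205,0.926,0,0,0,0],[-0.1,0.46,0,0,0,0]]

```text
clock: 20.18
tcp_pos: [0.6286, 0.0721, 0.2041]
orientation: [-0.148, -3.136, -0.001]
wrist_force: [-0.2, -0.1, 0.1]
finger_gap: 0.0258
finger_force: 12.0
```

Request:
play_rows:
  deltas:
    - [[0,0,0,0,0,0],[0,0,0,0,0,0]]

```text
clock: 20.35
tcp_pos: [0.6287, 0.0694, 0.2046]
orientation: [-0.15, -3.137, 0.001]
wrist_force: [0.5, -0.3, -1.3]
finger_gap: 0.0258
finger_force: 12.0
```

```bash
python3 tgt.py .637 .092 .150
python3 - <<'E'
from stops import *
stops()
c=cap("scene");h=c["hsv"].astype(int);H,S,V=h[...,0],h[...,1],h[...,2]
print([(b,onz(c,*b[0],.2).round(4)) for b in blobs(((H<8)|(H>172))&(S>150)&(V>90),(300,100,450,230),5)])
E
```

```text
[0.6287 0.0694 0.2046] 20.35 yaw 84.52305758337707 tool shift units [-0.248  0.932  2.184] [-0.07  0.21  1.6  -0.    1.33 -1.54]
([367.2, 150.2], [321, 130, 93, 70, 2388]) [0.5209 0.1103] 0.0149 25.1
([345.8, 194.2], [328, 183, 32, 17, 189]) [0.588  0.0357] 0.1056 -40.3
[]
```

Request:
play_rows:
  deltas:
    - [[-0.124,0.466,0,0,0,0],[-0.124,0.466,0,0,0,0],[0,0,0.7,0,0,0],[0,0,0.7,0,0,0],[0,0,0.7,0,0,0],[0,0,0,0,0,0],[0,0,0,0,0,0]]

```text
clock: 21.03
tcp_pos: [0.6373, 0.0921, 0.1521]
orientation: [-0.152, -3.136, -0.0]
wrist_force: [1.2, 0.2, 0.3]
finger_gap: 0.0256
finger_force: 12.0
```

```bash
python3 tgt.py .637 .092 .131
python3 - <<'E'
from stops import *
for n,b in(("scene",(300,80,450,300)),("top",(210,100,330,260))):
    c=cap(n);x0,y0,x1,y1=b;cv2.imwrite(f"pics/p_{n}.png",cv2.resize(c["pixels"][y0:y1,x0:x1],None,fx=3,fy=2.7 if n=="scene" else 3));print(proj(c,(.637,.092,.15)))
a=cv2.imread("pics/p_scene.png");b=cv2.imread("pics/p_top.png");h=max(a.shape[0],b.shape[0])
f=lambda i:cv2.copyMakeBorder(i,0,h-i.shape[0],0,0,0)
cv2.imwrite("pics/p.png",cv2.resize(np.hstack([f(a),f(b)]),(800,588)))
E
```

```text
[0.6373 0.0921 0.1521] 21.0333 yaw 84.46019435022001 tool shift units [ 0.009 -0.006  0.844] [-0.03  0.28  1.61  0.    1.25 -1.51]
[376.15973815 200.16268953]
[272.85882067 173.18366709]
```

View pics/p.png

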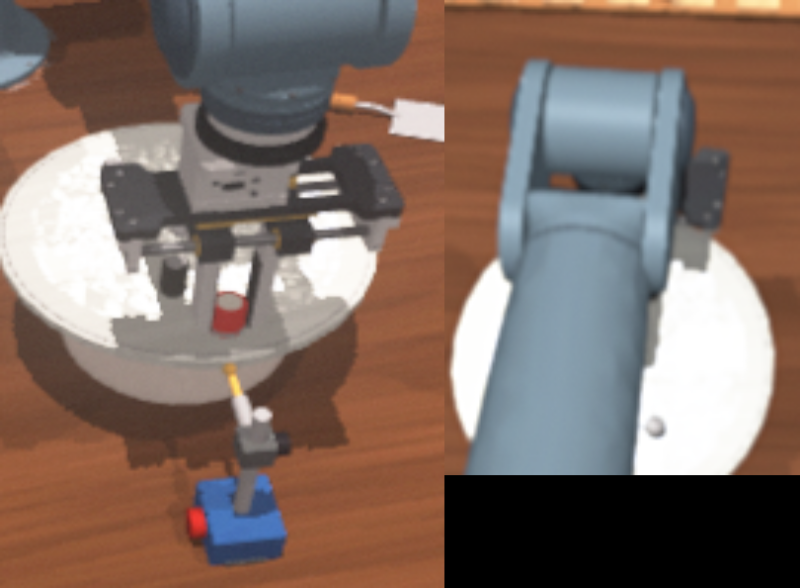

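The left half shows the marker held upright over the plate rim at about full-frame (377,197), right behind the pointer ball (377,217). The gauge is clear. In the top view the arm hides it.

Run:
```python
from h import *
c=cap("scene");h=c["hsv"].astype(int);H,S,V=h[...,0],h[...,1],h[...,2]
m=((H<8)|(H>170))&(S>110)&(V>60)
for b in blobs(m,(365,180,390,210),5): x,y,w,hh,a=b[1];print(b,onz(c,x+w/2-.5,b[0][1],.158))
C=np.array([.5071,.104])
for z in((377.5,217,.12),):
  p=onz(c,*z)[:2];d=p-C;print(p,np.degrees(np.arctan2(d[1],d[0])))
  for r in(.131,):print(C+r*d/np.hypot(*d))
```

```text
([377.6, 198.4], [372, 191, 12, 13, 97]) [0.63960481 0.09317839 0.158     ]
[0.65794293 0.09098046] -4.933081880447116
[0.63761475 0.09273502]
```

Request:
play_rows:
  deltas:
    - [[0,-0.04,0.3,0,0,0],[0,0,0.3,0,0,0],[0,0,0.15,0,0,0],[0,0,0.08,0,0,0],[0,0,0,0,0,0],[0,0,0,0,0,0]]

```text
clock: 21.68
tcp_pos: [0.6376, 0.0907, 0.132]
orientation: [-0.152, -3.138, 0.0]
wrist_force: [0.0, -0.2, 0.8]
finger_gap: 0.0254
finger_force: 12.0
```

```bash
python3 tgt.py .637 .091 .1307
```

```text
[0.6376 0.0907 0.132 ] 21.6833 yaw 84.45376651607805 tool shift units [0.026 0.01  0.053] [-0.03  0.3   1.63 -0.    1.21 -1.51]
```

Request:
play_rows:
  deltas:
    - [[0,0,0.025,0,0,0],[0,0,0.025,0,0,0],[0,0,0,0,0,0]]

```text
clock: 21.93
tcp_pos: [0.6377, 0.0907, 0.1311]
orientation: [0.152, 3.138, -0.0]
wrist_force: [0.1, 0.3, 0.0]
finger_gap: 0.0258
finger_force: 12.0
```

Request:
play_rows:
  deltas:
    - [[0,0,0,0,0,0],[0,0,0,0,0,0],[0,0,0,0,0,0],[0,0,0,0,0,0],[0,0,0,0,0,0],[0,0,-0.2,0,0,0],[0,0,-0.4,0,0,0],[0,0,-0.8,0,0,0],[0,0,-0.8,0,0,0],[0,0,-0.8,0,0,0]]
  fingers: 0.45

```text
clock: 22.77
tcp_pos: [0.6378, 0.0907, 0.2078]
orientation: [0.152, 3.137, 0.0]
wrist_force: [-0.4, -0.0, 1.1]
finger_gap: 0.0424
finger_force: 0.0
```

Request:
play_rows:
  deltas:
    - [[0.8,0.3,-0.5,0,0,0],[0.8,0.4,0,0,0,0],[0.8,0.8,0,0,0,0],[0.8,0.8,0,0,0,0],[0.5,0.8,0,0,0,0],[0.5,0.8,0,0,0,0],[0.5,0.8,0,0,0,0],[0.3,0.8,0,0,0,0],[0.3,0.8,0,0,0,0],[0,0.8,0,0,0,0],[0,0.8,0,0,0,0],[0,0.8,0,0,0,0],[0,0.8,0,0,0,0],[0,0,0,0,0,0]]

```text
clock: 23.93
tcp_pos: [0.5288, 0.3426, 0.2196]
orientation: [0.148, 3.137, 0.002]
wrist_force: [-0.4, -0.2, 0.5]
finger_gap: 0.0419
finger_force: 0.0
```

Run:
```python
from stops import *
s=stops();t=cap("top")
for n,c,b,z in(("scene",s,(365,180,395,222),.139),("top",t,(255,165,290,190),.139)):
    h=c["hsv"].astype(int);H,S,V=h[...,0],h[...,1],h[...,2]
    for q in blobs(((H<8)|(H>170))&(S>110)&(V>60),b,5):x,y,w,hh,a=q[1];print(n,q,onz(c,x+w/2-.5,y+hh/2-.5,z))
    x0,y0,x1,y1=(295,100,445,310) if n=="scene" else (205,130,335,290)
    cv2.imwrite(f"pics/{n}9.png",cv2.resize(c["pixels"][y0:y1,x0:x1],(400,560) if n=="scene" else (400,492)))
a=cv2.imread("pics/scene9.png");b=cv2.imread("pics/top9.png");b=cv2.copyMakeBorder(b,0,68,0,0,0);cv2.imwrite("pics/f.png",np.hstack([a,b]))
print(telemetry.observe()["clock"],telemetry.observe()["tcp_pos"])
```

```text
([318.7, 131.5], [312, 130, 17, 5, 58]) [0.3812 0.033 ] 0.1447 -150.6
([405.6, 134.3], [390, 130, 24, 15, 168]) [0.4475 0.2225] 0.1328 116.8
([337.5, 147.3], [334, 142, 8, 12, 82]) [0.448  0.0601] 0.0739 -143.6
([391.8, 154.3], [388, 148, 9, 13, 83]) [0.5006 0.1783] 0.0746 95.2
([358.1, 184.6], [354, 178, 9, 13, 86]) [0.5753 0.0722] 0.075 -25.1
scene ([374.5, 205.8], [369, 199, 12, 12, 83]) [0.63869479 0.08892391 0.139     ]
top ([274.1, 176.7], [270, 175, 8, 4, 15]) [0.63015438 0.09068012 0.139     ]
24.0333 [0.52878085 0.34011192 0.21916825]
```

View pics/f.png

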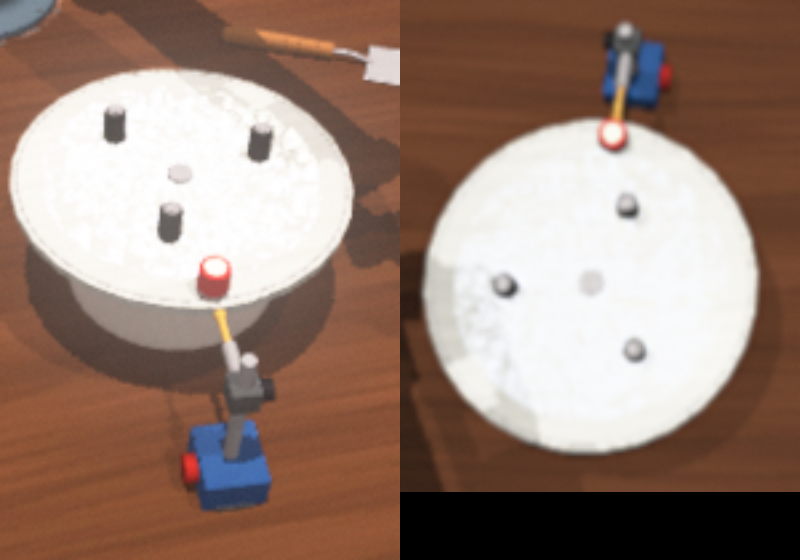

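The marker stands upright near the rim by the pointer. I'll check its line against the pointer separately in each view.

Run:
```python
from h import *
for n,b,C,pt,bb in(("top",(262,163,288,185),(.504,.104),(275.3,169),(262,150,290,180)),("scene",(362,185,392,218),(.5071,.104),(377.5,217),(365,205,395,240))):
    c=cap(n);h=c["hsv"].astype(int);H,S,V=h[...,0],h[...,1],h[...,2]
    red=((H<10)|(H>168))&(S>70)&(V>60);k=np.zeros(red.shape,np.uint8);k[b[1]:b[3],b[0]:b[2]]=red[b[1]:b[3],b[0]:b[2]]
    k[:, :]=k
    pts=cv2.findNonZero(k);(u,v),r=cv2.minEnclosingCircle(pts);x,y,w,hh=cv2.boundingRect(pts)
    p=onz(c,x+w/2-.5,y+hh/2-.5,.139)[:2];d=p-C;print(n,(x,y,w,hh),p,np.hypot(*d),np.degrees(np.arctan2(d[1],d[0])))
    m=(abs(H-20)<7)&(S>110)&(V>140);br=[z for z in blobs(m,bb,3)];print(br)
    for z in br:
        q=onz(c,*z[0],.121)[:2];e=q-C;print("  brass mid",q,np.degrees(np.arctan2(e[1],e[0])))
    for z,hgt in(((278.2,139.7),.158),) if n=="top" else (((388.8,235),.158),):
        q=onz(c,*z,hgt)[:2];e=q-C;print("  col",q,np.hypot(*e),np.degrees(np.arctan2(e[1],e[0])))
```

```text
top (269, 163, 19, 16) [0.64793713 0.07888483] 0.14611183449407722 -9.897726962589008
[([275.6, 163.6], [274, 159, 4, 10, 27])]
  brass mid [0.6725126 0.0880403] -5.410302826252661
  col [0.73232151 0.08108005] 0.22946902567489916 -5.732405657712213
scene (369, 196, 13, 16) [0.63629754 0.09083157] 0.1298669039351919 -5.819761348147107
[([378.0, 220.9], [375, 216, 7, 12, 40])]
  brass mid [0.66886292 0.08823192] -5.567402785615654
  col [0.73350242 0.0836754 ] 0.22731287497302666 -5.12980537083507
```

```bash
python3 -c "
from rig import workorder
print(workorder.sign_off())"
```

```text
the job is handed in; nothing more can be done
None
```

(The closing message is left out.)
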